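Slide the spacer plate out over the ledge's end

TASK

Get the spacer plate on the ledge ready for the mechanic to take: with the fingertips only, push it back flat against the ledge's white fence and along it towards the blue bin, until its red end sticks out completely past the end of the ledge on the blue bin's side and that end of the ledge lies under the yellow band next to it. The plate stays lying on the ledge all the time: do not pick it up or let it tip off, and leave the cup, the socket and the screwdriver where they are.

Things in the scene. Friction and masses are not known exactly. Their poses are not given: they have to be found in the camera images.
- plate: loose flat steel spacer plate, 90 (x) x 160 (y) x 6 mm, about 0.65 kg, too wide to grasp. At both ends, across the full width: a red band on the last 32 mm of its length, then inwards a yellow band 28 mm long (32 to 60 mm from the end); middle bare. Origin: centre of underside; x width, y length, z up. Starts on the ledge, clear of the fence, a little askew
- ledge: fixed dark block, 140 (x) x 340 (y) mm, flat top 100 mm above the bench, ending at y = +-170 mm (bright strips), open there and on the robot's side (x = -70). Along its far side a white fence: inner face at x = +70 mm, 10 mm thick, 12 mm higher than the top. Origin: centre of underside, at bench height; x points away from the robot to the fence, y along the ledge, z up
- blue_bin: fixed open blue plastic bin with nuts, 140 x 120 mm, 60 mm high, at one end of the ledge (left or right varies) with a small gap; it tells which way to push. Origin: centre of its underside
- yellow_bin: the same bin in yellow, at the other end of the ledge. Origin: centre of its underside
- cup: loose clear plastic cup, 68 mm across, 80 mm high, standing on the bench on the robot's side of the ledge; leave alone. Origin: centre of its underside
- socket: loose steel wrench socket, 28 mm across, 60 mm high, standing on the bench on the robot's side of the ledge; leave alone. Origin: centre of its underside
- screwdriver: loose screwdriver lying on the bench beyond the ledge, roughly along it; leave alone. Origin: underside, about the middle of its length
There are look-alikes about, which are no part of the job. Of the things like the blue_bin, leave any that is purple; of the rest the smaller one is meant.

How it is judged:
By the outcome, as a careful person would: the job done as asked, in the order asked, and still so for the second after the job is handed in, with the robot touching nothing.
It also fails if it takes over 56 s, if anything falls off the work surface, if the arm or the gripper's body presses on something with over 40 N, if the wrist force passes 120 N, or if a joint passes its speed limit or range.

ROBOT

A 7-joint arm with a two-finger parallel gripper is mounted at the origin on the work surface. World frame = base frame: x ahead of the robot, y to its left, z up, the work surface at z = 0. Lengths are in m, angles in rad, forces in N, time in s.
With the tool pointing down it reaches from about 0.4 to 0.85 m from the base axis. Payload 10.4 kg.
Tool frame: the origin (TCP) lies at the very end of the fingers, on their centre line; the grasp point (between the pads) lies 19 mm behind it; z points along the fingers, y is the direction in which the jaws open and shut (so a half turn about z gives the same grasp; the last joint's range is limited). The gripper opens to 85 mm and grips with 20 to 120 N. Pads are 22 mm wide; open, the fingers measure 114 mm over their backs; the gripper's body (76 mm by 85 mm) begins 54 mm behind the grasp point. The pads swing forward as they close: fully open they stand 13 mm farther back than shut.
Start: joints at [-1.196, 0.332, -0.065, 1.46, 0.022, 1.35, -0.088], TCP at [0.242, 0.576, 0.231] pointing down, gripper open.
Joint ranges: [-2.6, 2.6], [-0.5, 2.12], [-1.47, 1.34], [0.16, 2.42], [-1.27, 4.41], [0.06, 2.06], [-2.6, 2.6]. Speed limits (rad/s): [2.22, 2.22, 2.79, 2.79, 3.14, 3.14, 3.14].

INTERFACE

Orientations are given as a unit quaternion [x, y, z, w].
In Python, from workcell import get_obs, camera, camera_info, hand_in gives the robot as it stands.
- The arm moves only by the tool move_arm, never from a script. Its argument "moves" is a list of rows, each a list of 3 entries, a list of its own where there are three numbers: the shift along the tool's x, y, z in units of 25 mm (1.0 is 25 mm), then the turn, a rotation vector about the tool's x, y, z in degrees, then the opening, from 0 (shut) to 1 (fully open). A call has 1 to 5 rows; each row shifts and turns the commanded pose from where the row before left it, along the tool's axes as they then stand; what a row does not reach is not made up. A row lasts 1/8 s, in which the tool goes at most 62.5 mm and 10.7 degrees, less where a joint would pass 70% of its speed; a pose out of reach is approached as far as the arm can. A call is refused whole if a number of a shift passes 1 or a number of a turn 10.7, either way. A call with a gripper value outside its range is refused whole. The fingers move at their own pace and stop on an object; "squeeze" is the grip in N (left out, the last holds). Time passes only in rows, so rows that do not move let the fingers close. It gives the time, the measured TCP pose, the force and the opening at its end, in the units of the state.
- get_obs(): the state, without advancing time (a new reading comes with each control period).
- camera(name): name is "scene" or "side" or "wrist"; returns the picture (480x640x3 uint8, red, green, blue); there is no depth.
- camera_info(name): a dict with "fx", "fy", "cx", "cy" (pixels), "D" ([k1, k2, p1, p2, k3] as OpenCV has them; the pictures are not rectified), "origin" and "rotation" of the camera in the world. Camera axes: x right, y down, z forward; pixel columns grow to the right and rows downward; lengths in m; the calibration is good to about 2 mm. A picture is of the moment at which its call begins: read the wrist's pose just before it. camera_info takes no time and is no camera call; for the wrist camera it gives the pose at the moment of the call.
- hand_in(): hands the job in, once; it reports no verdict.
The state is a dict: "clock": time; "joint_pos": joint angles; "joint_velocities": joint speeds; "tau": joint torques, N m; "position": TCP position; "ee_rot": TCP orientation; "ft_force": force on the tool from outside, world axes, zero at the start; "torque": the same for the moment, N m; "grip_width": opening from 0.0 (shut) to 1.0 (fully open).
Only numpy, scipy, OpenCV 4.12 (cv2) and the standard library are available. Lean on these libraries where they do the work, as an engineer would, in place of code of your own. Each camera call takes 0.05 s, during which the arm holds its last target. There are 200 camera calls.

## Working session

There is one attempt and no reset: what is moved stays moved. The work goes in short steps, Python scripts to look and compute and a tool call to move; the robot and the scene stay as the last step left them, time stands still between calls to the robot, and variables do not carry over. Pictures are saved under pics/ and viewed, about 8 in all and at most 12, crops included, and the job is handed in when it is done.

Besides the shell and the picture viewer there is one more tool, called as name(argument=value, ...), one argument or row to a line, values as JSON. move_arm: Moves the arm, as the interface text tells. Its arguments: {"type":"object","properties":{"moves":{"type":"array","items":{"type":"array"}},"squeeze":{"type":"number"}},"required":["moves"]}

```bash
mkdir -p pics; python3 - <<'E'
from workcell import *
import cv2,json
for n in("scene","side"):
    im=camera(n); cv2.imwrite(f"pics/{n}0.png",im[:,:,::-1]); i=camera_info(n); print(n,i)
o=get_obs(); print(o["clock"],o["position"],o["ee_rot"],o["ft_force"],o["grip_width"])
E
```

```text
scene {'fx': 450.33012066702116, 'fy': 450.33012066702116, 'cx': 324.5472224969899, 'cy': 239.3539171129673, 'D': array([0.00048822, 0.        , 0.        , 0.        , 0.        ]), 'origin': array([ 1.39079832, -0.11221444,  0.68027884]), 'rotation': array([ 0.65918603,  0.59307285, -0.30072371, -0.35114616])}
side {'fx': 565.3414326395515, 'fy': 565.3414326395515, 'cx': 319.64527254123095, 'cy': 232.24929966843328, 'D': array([0.04990628, 0.        , 0.        , 0.        , 0.        ]), 'origin': array([0.51921494, 0.65048631, 0.8987696 ]), 'rotation': array([-0.03640488,  0.94260667, -0.33139989,  0.01847858])}
0.1 [0.24195427 0.57590369 0.23058435] [ 1.97566329e-01  9.80289313e-01 -6.30391136e-04 -1.06245131e-04] [-0.05568765 -0.46771774 -0.93980276] 0.9950796320391841
```

View pics/scene0.png

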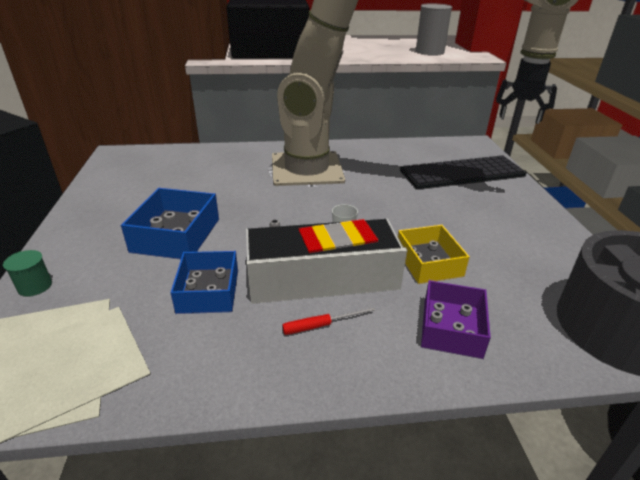

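View pics/side0.png

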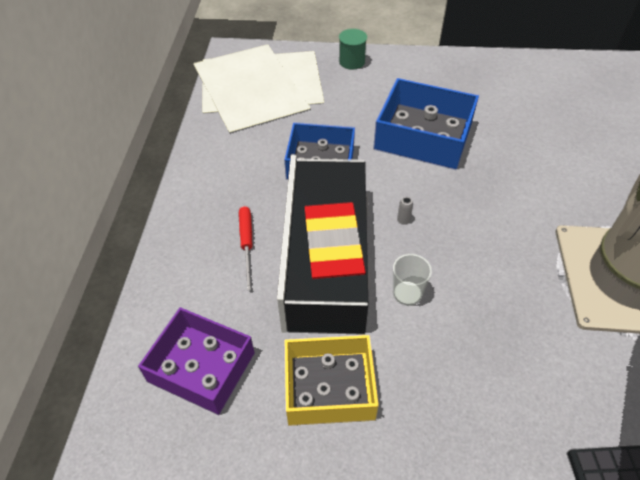

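The blue bin that counts is the smaller one, at the ledge's -y end (scene about (205,280), side about (320,150)). The plate is askew and clear of the fence: scene x 300–377, y 220–250; side x 305–365, y 203–277. Next I'll measure the plate and ledge corners by colour masks.

```bash
cat > h.py <<'E'
from workcell import *
import cv2,numpy as np
from scipy.spatial.transform import Rotation as R
def ray(n,px,z,i=None):
    i=i or camera_info(n)
    K=np.array([[i["fx"],0,i["cx"]],[0,i["fy"],i["cy"]],[0,0,1]])
    u=cv2.undistortPoints(np.float64(px).reshape(-1,1,2),K,np.array(i["D"])).reshape(-1,2)
    d=np.c_[u,np.ones(len(u))]@R.from_quat(i["rotation"]).as_matrix().T
    o=np.array(i["origin"]); return o+d*((z-o[2])/d[:,2])[:,None]
def quad(m):
    c=cv2.findContours(m,cv2.RETR_EXTERNAL,cv2.CHAIN_APPROX_NONE)[0]
    c=np.vstack([k for k in c if cv2.contourArea(k)>60]); h=cv2.convexHull(c)
    return cv2.approxPolyN(h,4,ensure_convex=True).reshape(-1,2) if hasattr(cv2,"approxPolyN") else h[:,0]
def plate(n,im,roi,i=None):
    """corners of the red/yellow area (plate outline), top z=.106"""
    hs=cv2.cvtColor(im,cv2.COLOR_RGB2HSV); m=((hs[...,1]>150)&(hs[...,2]>90)&((hs[...,0]<35)|(hs[...,0]>170))).astype(np.uint8)
    k=np.zeros_like(m); x0,x1,y0,y1=roi; k[y0:y1,x0:x1]=1; m*=k
    q=quad(m); return q,ray(n,q,.106,i)
E
python3 - <<'E'
from h import *
np.set_printoptions(precision=4,suppress=True)
for n,roi in(("scene",(290,390,212,255)),("side",(295,372,195,282))):
    im=cv2.imread(f"pics/{n}0.png")[:,:,::-1].copy()
    q,p=plate(n,im,roi); print(n,q.tolist());print(p[:,:2]); print(np.linalg.norm(np.diff(np.vstack([p,p[:1]]),axis=0),axis=1), p.mean(0))
    # ledge end strip candidates: bright unsaturated
    hs=cv2.cvtColor(im,cv2.COLOR_RGB2HSV)
    m=((hs[...,1]<40)&(hs[...,2]>185)).astype(np.uint8)
    x0,x1,y0,y1=(240,410,215,300) if n=="scene" else (275,372,152,332)
    k=np.zeros_like(m);k[y0:y1,x0:x1]=1;m*=k
    cv2.imwrite(f"pics/m_{n}.png",cv2.resize(np.hstack([im[y0:y1,x0:x1,::-1],cv2.cvtColor(m[y0:y1,x0:x1]*255,cv2.COLOR_GRAY2BGR)]),None,fx=2 if n=="scene" else 3,fy=2 if n=="scene" else 3,interpolation=0))
a=cv2.imread("pics/m_scene.png");b=cv2.imread("pics/m_side.png")
W=max(a.shape[1],b.shape[1]); pad=lambda x:cv2.copyMakeBorder(x,0,0,0,W-x.shape[1],0)
o=np.vstack([pad(a),pad(b)]);print(o.shape); cv2.imwrite("pics/m.png",cv2.resize(o,(min(800,W),600)) if o.shape[0]>600 else o)
E
```

```text
scene [[309, 253], [297, 227], [364, 219], [379, 241]]
[[ 0.6229 -0.0446]
 [ 0.5202 -0.0634]
 [ 0.4992  0.0981]
 [ 0.5922  0.1144]]
[0.1044 0.1629 0.0945 0.1619] [0.5586 0.0261 0.106 ]
side [[311, 278], [303, 205], [353, 201], [366, 274]]
[[ 0.5857  0.1164]
 [ 0.6155 -0.0463]
 [ 0.5227 -0.063 ]
 [ 0.4935  0.1014]]
[0.1655 0.0943 0.167  0.0935] [0.5544 0.0271 0.106 ]
(710, 680, 3)
```

View pics/m.png

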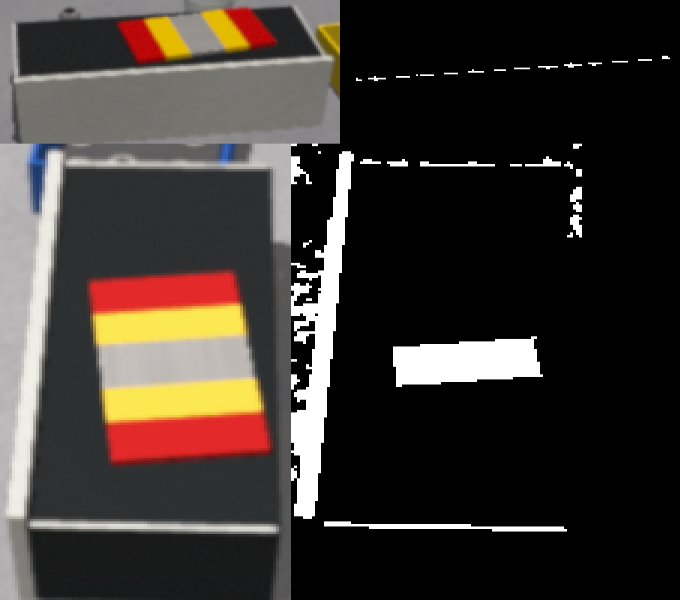

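The side view gives a clean ledge outline: the far end strip runs about (296,160)–(365,162), the near one (285,302)–(368,304), and the fence is on the left. Now I'll fit the strips and the fence by line.

```bash
python3 - <<'E'
from h import *
np.set_printoptions(precision=4,suppress=True)
im=cv2.imread("pics/side0.png")[:,:,::-1].astype(float); V=im.min(2)
def strip(c0,c1,r0,r1):
    P=[]
    for c in range(c0,c1,2):
        w=np.clip(V[r0:r1,c]-110,0,None); P.append((c,(w*np.arange(r0,r1)).sum()/w.sum()))
    return np.array(P)
far=strip(304,358,156,166); near=strip(292,362,298,308)
for s in (far,near):
    p=ray("side",s,.1); f=np.polyfit(p[:,0],p[:,1],1); print("strip y= %.4f at x=.55, slope %.4f, res %.4f"%(np.polyval(f,.55),f[0],np.std(p[:,1]-np.polyval(f,p[:,0]))), p[[0,-1],:2].tolist())
# fence inner edge: per row, first drop from bright to dark
I=[];O=[];E=[]
for r in range(175,295,4):
    row=V[r,280:310]; b=np.argmax(row>170); k=b+np.argmax(row[b:]<110); t=k-1+(row[k-1]-110)/(row[k-1]-row[k]+1e-9); I.append((280+t,r))
    row=V[r,340:385]
I=np.array(I)
for z in(.112,.1):
    p=ray("side",I,z); f=np.polyfit(p[:,1],p[:,0],1); print("fence edge z",z,"x=%.4f at y=0, slope %.4f res %.4f"%(f[1],f[0],np.std(p[:,0]-np.polyval(f,p[:,1]))))
print(I[[0,-1]])
# blue bin extents, side
E
```

```text
strip y= -0.1781 at x=.55, slope 0.0299, res 0.0008 [[0.6265169534704521, -0.17504172702180842], [0.5216379381474932, -0.17926762996848056]]
strip y= 0.1587 at x=.55, slope 0.0463, res 0.0001 [[0.6132112122936485, 0.16158678747050065], [0.5013743875754646, 0.15633039841154117]]
fence edge z 0.112 x=0.6347 at y=0, slope -0.0584 res 0.0030
fence edge z 0.1 x=0.6359 at y=0, slope -0.0584 res 0.0031
[[285.3158 175.    ]
 [284.1613 291.    ]]
```

```bash
cat >> h.py <<'E'
def fence(im):
    V=im.astype(float).min(2); I=[]
    for r in range(170,298,3):
        c=int(np.interp(r,[160,302],[297,285]))+9
        while V[r,c]<110: c-=1
        I.append((c+(V[r,c]-110)/(V[r,c]-V[r,c+1]),r))
    p=ray("side",I,.1); return np.polyfit(p[:,1],p[:,0],1), p
E
python3 - <<'E'
from h import *
np.set_printoptions(precision=4,suppress=True)
im=cv2.imread("pics/side0.png")[:,:,::-1].copy()
f,p=fence(im); print(f,np.std(p[:,0]-np.polyval(f,p[:,1])))
s=cv2.imread("pics/scene0.png")[:,:,::-1].astype(float)
# fence top outer/upper edge ends in scene, z .112 : inner top edge crossing dark->white from above
V=s.min(2);I=[]
for c in range(256,300,4):
    r=240
    while V[r,c]<110:r+=1
    I.append((c,r-(V[r,c]-110)/(V[r,c]-V[r-1,c])))
p=ray("scene",I,.112);g=np.polyfit(p[:,1],p[:,0],1);print("scene fence",g,I[0],I[-1])
E
```

```text
[-0.0452  0.6351] 0.00020670414908732074
scene fence [-0.0406  0.6361] (256, np.float64(258.9032258064516)) (296, np.float64(256.0344827586207))
```

move_arm(
  moves=[
    [[-1,-1,0],[0,0,-8.4],0.45],
    [[-1,-1,0],[0,0,-8.4],0.45],
    [[-1,-1,0],[0,0,-8.5],0.45],
    [[-0.4,-1,0],[0,0,0],0.45],
    [[-0.4,-1,0],[0,0,0],0.45],
  ],
  squeeze=20,
)

```text
clock: 0.72
position: [0.3183, 0.4353, 0.2309]
ee_rot: [-0.022, 1.0, -0.0, -0.0]
ft_force: [-0.0, 0.2, 0.3]
grip_width: 0.453
```

```bash
cat >> h.py <<'E'
YAW=.044; C=np.array([.5655,-.0095]); U=np.array([np.cos(YAW),np.sin(YAW)]); Vv=np.array([-U[1],U[0]])
def uv(p): d=np.asarray(p)[...,:2]-C; return np.stack([d@U,d@Vv],-1)
def where(tu=None,tv=None,tz=None):
    o=get_obs(); p=o["position"]; M=R.from_quat(o["ee_rot"]); a=uv(p)
    y=M.as_matrix()[:2,1]; print("t %.2f uv mm %s z %.1f  tooly in ledge deg %.1f tilt %.2f F %s g %.2f"%(o["clock"],np.round(a*1e3,1),p[2]*1e3,np.degrees(np.arctan2(y@Vv,y@U)),np.degrees(np.arccos(-M.as_matrix()[2,2])),np.round(o["ft_force"],1),o["grip_width"]))
    if tu is not None:
        t=np.r_[C+U*tu+Vv*tv,tz]; print("units to go",np.round(M.inv().apply(t-p)/.025,2))
E
python3 -c "
from h import *
where(-.03,-.11,.14)"
```

```text
t 0.72 uv mm [-227.4  455.3] z 230.9  tooly in ledge deg 90.0 tilt 0.04 F [-0.   0.2  0.3] g 0.45
units to go [ -7.91 -22.6    3.65]
```

move_arm(
  moves=[
    [[-0.35,-1,0],[0,0,0],0.45],
    [[-0.35,-1,0],[0,0,0],0.45],
    [[-0.35,-1,0],[0,0,0],0.45],
    [[-0.35,-1,0],[0,0,0],0.45],
    [[-0.35,-1,0],[0,0,0],0.45],
  ],
)

```text
clock: 1.35
position: [0.3672, 0.3125, 0.231]
ee_rot: [-0.022, 1.0, -0.0, -0.0]
ft_force: [0.1, -0.2, -0.8]
grip_width: 0.45
```

move_arm(
  moves=[
    [[-0.35,-1,0],[0,0,0],0.45],
    [[-0.35,-1,0],[0,0,0],0.45],
    [[-0.35,-1,0],[0,0,0],0.45],
    [[-0.35,-1,0],[0,0,0],0.45],
    [[-0.35,-1,0],[0,0,0],0.45],
  ],
)

```text
clock: 1.98
position: [0.4163, 0.1896, 0.2311]
ee_rot: [-0.022, 1.0, -0.0, -0.0]
ft_force: [-0.1, 0.4, 0.3]
grip_width: 0.45
```

move_arm(
  moves=[
    [[-0.35,-1,0],[0,0,0],0.45],
    [[-0.35,-1,0],[0,0,0],0.45],
    [[-0.35,-1,0],[0,0,0],0.45],
    [[-0.35,-1,0],[0,0,0],0.45],
    [[-0.35,-1,0],[0,0,0],0.45],
  ],
)

```text
clock: 2.6
position: [0.4655, 0.0667, 0.231]
ee_rot: [-0.022, 1.0, 0.0, -0.0]
ft_force: [-0.0, -0.0, -0.3]
grip_width: 0.447
```

move_arm(
  moves=[
    [[-0.35,-1,0],[0,0,0],0.45],
    [[-0.35,-1,0],[0,0,0],0.45],
    [[-0.35,-1,0],[0,0,0],0.45],
    [[-0.35,-1,0],[0,0,0],0.45],
    [[-0.35,-1,0],[0,0,0],0.45],
  ],
)

```text
clock: 3.22
position: [0.5146, -0.0561, 0.231]
ee_rot: [-0.022, 1.0, 0.0, -0.0]
ft_force: [-0.3, 0.3, -0.9]
grip_width: 0.447
```

```bash
python3 -c "
from h import *
where(-.03,-.11,.12)"
```

```text
t 3.23 uv mm [-52.9 -44.3] z 231.0  tooly in ledge deg 90.0 tilt 0.03 F [-0.3  0.3 -0.9] g 0.45
units to go [-0.92 -2.63  4.44]
```

move_arm(
  moves=[
    [[-0.3,-0.9,0],[0,0,0],0.45],
    [[-0.3,-0.9,1],[0,0,0],0.45],
    [[-0.3,-0.8,1],[0,0,0],0.45],
    [[0,0,1],[0,0,0],0.45],
    [[0,0,1],[0,0,0],0.45],
  ],
)

```text
clock: 3.85
position: [0.5397, -0.1195, 0.1301]
ee_rot: [-0.022, 1.0, -0.0, -0.0]
ft_force: [-0.1, 0.4, -1.1]
grip_width: 0.449
```

move_arm(
  moves=[
    [[0,0,0.4],[0,0,0],0.45],
    [[0,0,0.2],[0,0,0],0.45],
    [[0,0,0.12],[0,0,0],0.45],
    [[0,0,0],[0,0,0],0.45],
  ],
)

```text
clock: 4.35
position: [0.5402, -0.1193, 0.1137]
ee_rot: [-0.022, 1.0, 0.0, 0.0]
ft_force: [-0.5, 0.4, 0.5]
grip_width: 0.451
```

```bash
python3 -c "
from h import *
where(-.03,-.11,.1)
cv2.imwrite('pics/w1.png',camera('wrist')[:,:,::-1])"
```

```text
t 4.35 uv mm [ -30.1 -108.6] z 113.7  tooly in ledge deg 90.0 tilt 0.04 F [-0.5  0.4  0.5] g 0.45
units to go [-0.   -0.06  0.55]
```

View pics/w1.png

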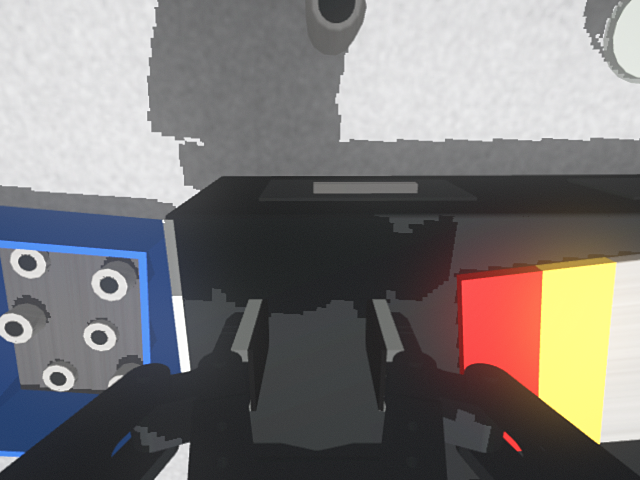

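The wrist view shows the two fingers straddling bare ledge (tips about (250,400) and (385,400)). The plate's red end is on the right from x≈460 and the ledge's -y strip is at x≈170. Next I'll lower gently to find the ledge top.

move_arm(
  moves=[
    [[0,0,0.16],[0,0,0],0.45],
    [[0,0,0.16],[0,0,0],0.45],
    [[0,0,0],[0,0,0],0.45],
  ],
)

```text
clock: 4.78
position: [0.5396, -0.1193, 0.1049]
ee_rot: [-0.022, 1.0, 0.0, -0.0]
ft_force: [0.9, -0.0, 0.6]
grip_width: 0.452
```

move_arm(
  moves=[
    [[0,0,0.08],[0,0,0],0.45],
    [[0,0,0.08],[0,0,0],0.45],
    [[0,0,0],[0,0,0],0.45],
  ],
)

```text
clock: 5.15
position: [0.5398, -0.1193, 0.1011]
ee_rot: [-0.022, 1.0, 0.0, -0.0]
ft_force: [0.7, 0.1, 0.8]
grip_width: 0.452
```

move_arm(
  moves=[
    [[0,0,0.06],[0,0,0],0.45],
    [[0,0,0.04],[0,0,0],0.45],
    [[0,0,0],[0,0,0],0.45],
  ],
)

```text
clock: 5.52
position: [0.5399, -0.1193, 0.0989]
ee_rot: [-0.022, 1.0, 0.0, 0.0]
ft_force: [-1.0, -0.6, 2.4]
grip_width: 0.452
```

move_arm(
  moves=[
    [[0,0,0.04],[0,0,0],0.45],
    [[0,0,0.02],[0,0,0],0.45],
    [[0,0,0],[0,0,0],0.45],
  ],
)

```text
clock: 5.9
position: [0.54, -0.1193, 0.0988]
ee_rot: [-0.022, 1.0, 0.0, 0.0]
ft_force: [-8.3, 2.5, 19.0]
grip_width: 0.448
```

The fingertips touch the ledge at TCP z≈0.0989, so I'll push at z≈0.1015. Next I lift and go round to the plate's robot side.

move_arm(
  moves=[
    [[0,0,-0.8],[0,0,0],0.45],
    [[0.6,0,-0.8],[0,0,0],0.45],
    [[0.6,1,0],[0,0,0],0.45],
    [[0.6,1,0],[0,0,0],0.45],
    [[0.6,1,0],[0,0,0],0.45],
  ],
)

```text
clock: 6.52
position: [0.4762, -0.0463, 0.1373]
ee_rot: [-0.022, 1.0, 0.0, 0.0]
ft_force: [0.1, 0.4, 0.2]
grip_width: 0.447
```

move_arm(
  moves=[
    [[0.2,1,0],[0,0,0],0.45],
    [[0,1,0],[0,0,0],0.45],
    [[0,0.8,0],[0,0,0],0.45],
    [[0,0,0],[0,0,0],0.45],
  ],
)

```text
clock: 7.02
position: [0.4686, 0.0239, 0.1373]
ee_rot: [-0.023, 1.0, 0.0, 0.0]
ft_force: [-0.6, -0.4, -0.2]
grip_width: 0.452
```

```bash
python3 -c "
from h import *
where(-.092,.037,.1015)"
```

```text
t 7.03 uv mm [-95.3  37.7] z 137.3  tooly in ledge deg 90.1 tilt 0.02 F [-0.6 -0.4 -0.2] g 0.45
units to go [-0.13 -0.03  1.43]
```

move_arm(
  moves=[
    [[0,0,0.7],[0,0,0],0.45],
    [[0,0,0.6],[0,0,0],0.45],
    [[0,0,0.12],[0,0,0],0.45],
    [[0,0,0],[0,0,0],0.45],
  ],
)

```text
clock: 7.52
position: [0.4687, 0.0224, 0.1018]
ee_rot: [-0.022, 1.0, -0.0, -0.0]
ft_force: [-0.6, 0.1, -0.1]
grip_width: 0.452
```

move_arm(
  moves=[
    [[-0.2,0,0],[0,0,0],0.45],
    [[-0.2,0,0],[0,0,0],0.45],
    [[-0.2,0,0],[0,0,0],0.45],
    [[-0.2,0,0],[0,0,0],0.45],
    [[-0.2,0,0],[0,0,0],0.45],
  ],
)

```text
clock: 8.15
position: [0.494, 0.0238, 0.1018]
ee_rot: [-0.022, 1.0, 0.0, -0.0]
ft_force: [0.2, -0.2, 0.2]
grip_width: 0.449
```

```bash
python3 -c "
from h import *
where(-.031,.037,.1015)
im=camera('side');cv2.imwrite('pics/s1.png',im[130:340,250:470,::-1].repeat(2,0).repeat(2,1))"
```

```text
t 8.15 uv mm [-70.   36.4] z 101.8  tooly in ledge deg 90.0 tilt 0.00 F [ 0.2 -0.2  0.2] g 0.45
units to go [-1.56  0.02  0.01]
```

View pics/s1.png

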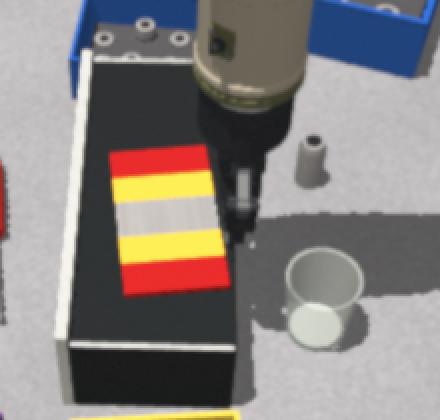

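The fingers are beside the plate edge on the robot side, just about to touch at crop (235,235), and clear of the cup and socket. I'll push on towards the fence.

move_arm(
  moves=[
    [[-0.2,0,0],[0,0,0],0.45],
    [[-0.2,0,0],[0,0,0],0.45],
    [[-0.2,0,0],[0,0,0],0.45],
    [[-0.2,0,0],[0,0,0],0.45],
    [[-0.2,0,0],[0,0,0],0.45],
  ],
)

```text
clock: 8.82
position: [0.5173, 0.0254, 0.1013]
ee_rot: [-0.022, 1.0, 0.0, -0.002]
ft_force: [-7.0, 1.6, 3.6]
grip_width: 0.452
```

move_arm(
  moves=[
    [[-0.2,0,0],[0,0,0],0.45],
    [[-0.15,0,0],[0,0,0],0.45],
    [[-0.1,0,0],[0,0,0],0.45],
    [[0,0,0],[0,0,0],0.45],
  ],
)

```text
clock: 9.32
position: [0.5287, 0.0255, 0.1012]
ee_rot: [-0.022, 1.0, 0.0, -0.002]
ft_force: [-5.3, 0.2, 1.8]
grip_width: 0.449
```

```bash
python3 -c "
from h import *
where(-.031,.037,.1015)
im=camera('side');cv2.imwrite('pics/s2.png',im[:,:,::-1])
q,p=plate('side',im,(275,372,152,300));print(q.tolist(),np.round(uv(p)*1e3,1).tolist())"
```

```text
t 9.32 uv mm [-35.2  36.6] z 101.2  tooly in ledge deg 90.0 tilt 0.18 F [-5.3  0.2  1.8] g 0.45
units to go [-0.17  0.02 -0.01]
[[287, 273], [294, 201], [338, 201], [344, 273]] [[67.0, 115.9], [65.9, -48.6], [-16.9, -50.8], [-29.8, 113.0]]
```

move_arm(
  moves=[
    [[-0.08,0,0],[0,0,0],0.45],
    [[-0.06,0,0],[0,0,0],0.45],
    [[0,0,0],[0,0,0],0.45],
  ],
)

```text
clock: 9.75
position: [0.532, 0.0256, 0.1013]
ee_rot: [-0.022, 1.0, 0.0, -0.002]
ft_force: [-5.9, 0.3, 1.6]
grip_width: 0.453
```

move_arm(
  moves=[
    [[-0.06,0,0],[0,0,0],0.45],
    [[0,0,0],[0,0,0],0.45],
  ],
)

```text
clock: 10.0
position: [0.5334, 0.0256, 0.1012]
ee_rot: [-0.022, 1.0, 0.0, -0.002]
ft_force: [-5.6, 0.4, 1.8]
grip_width: 0.45
```

move_arm(
  moves=[
    [[-0.06,0,0],[0,0,0],0.45],
    [[0,0,0],[0,0,0],0.45],
  ],
)

```text
clock: 10.25
position: [0.5337, 0.0255, 0.1011]
ee_rot: [-0.022, 1.0, 0.0, -0.003]
ft_force: [-12.8, -0.2, 6.8]
grip_width: 0.449
```

move_arm(
  moves=[
    [[-0.04,0,0],[0,0,0],0.45],
    [[0,0,0],[0,0,0],0.45],
  ],
)

```text
clock: 10.5
position: [0.5339, 0.0255, 0.1009]
ee_rot: [-0.022, 1.0, 0.0, -0.004]
ft_force: [-18.4, -0.0, 12.1]
grip_width: 0.452
```

```bash
python3 -c "
from h import *
where(-.031,.037,.1015)
im=camera('side');cv2.imwrite('pics/s3.png',im[130:340,250:470,::-1].repeat(2,0).repeat(2,1))
q,p=plate('side',im,(275,372,152,300));print(q.tolist(),np.round(uv(p)*1e3,1).tolist())"
```

```text
t 10.50 uv mm [-30.1  36.4] z 100.9  tooly in ledge deg 90.0 tilt 0.47 F [-18.4  -0.   12.1] g 0.45
units to go [ 0.04  0.02 -0.02]
[[286, 273], [292, 200], [335, 201], [341, 273]] [[68.7, 115.9], [69.8, -51.0], [-11.3, -50.7], [-24.7, 113.2]]
```

View pics/s3.png

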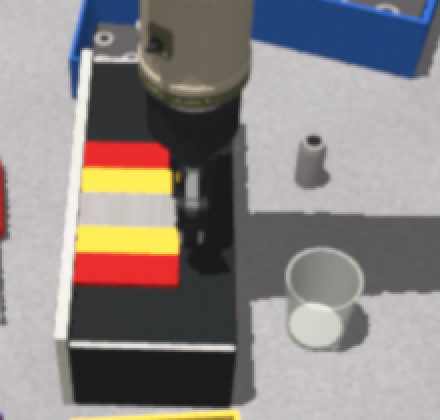

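Contact with the fence is firm: 18 N, plate edge at the fence along its whole length. Now back off, lift, turn the jaws 90° and go to the +y end.

move_arm(
  moves=[
    [[0.4,0,0],[0,0,0],0.45],
    [[0.2,0,-0.5],[0,0,0],0.45],
    [[0,0.5,-1],[0,0,0],0.45],
    [[0,1,-0.5],[0,0,0],0.45],
  ],
)

```text
clock: 11.05
position: [0.5217, 0.0621, 0.1542]
ee_rot: [-0.021, 1.0, 0.0, 0.002]
ft_force: [0.9, 0.5, -0.3]
grip_width: 0.451
```

```bash
python3 -c "
from h import *
where(.025,.146,.14); print(np.round(get_obs()['joint_pos'],2))"
```

```text
t 11.05 uv mm [-40.6  73.5] z 154.2  tooly in ledge deg 89.9 tilt 0.18 F [ 0.9  0.5 -0.3] g 0.45
units to go [-2.62  2.91  0.58]
[-0.57  0.17  0.4   1.85 -0.07  1.14  1.47]
```

move_arm(
  moves=[
    [[0,0,0],[0,0,10],0.45],
    [[0,0,0],[0,0,10],0.45],
    [[0,0,0],[0,0,10],0.45],
    [[0,0,0],[0,0,10],0.45],
    [[0,0,0],[0,0,10],0.45],
  ],
)

```text
clock: 11.68
position: [0.5212, 0.0626, 0.1529]
ee_rot: [0.405, 0.914, 0.001, 0.001]
ft_force: [-0.6, -0.1, 0.7]
grip_width: 0.446
```

move_arm(
  moves=[
    [[0,0,0],[0,0,10],0.45],
    [[0,0,0],[0,0,10],0.45],
    [[0,0,0],[0,0,10],0.45],
    [[0,0,0],[0,0,10],0.45],
    [[0,0,0],[0,0,0],0.45],
  ],
)

```text
clock: 12.3
position: [0.5211, 0.0627, 0.1527]
ee_rot: [0.691, 0.723, 0.001, 0.0]
ft_force: [-0.1, -0.4, -0.0]
grip_width: 0.45
```

move_arm(
  moves=[
    [[0.75,0.65,0],[0,0,0],0.45],
    [[0.75,0.65,0],[0,0,0],0.45],
    [[0.75,0.65,0],[0,0,0],0.45],
    [[0.65,0.65,0],[0,0,0],0.45],
    [[0,0,0],[0,0,0],0.45],
  ],
)

```text
clock: 12.92
position: [0.583, 0.1393, 0.1519]
ee_rot: [0.689, 0.725, 0.0, 0.0]
ft_force: [-1.2, -0.4, 0.3]
grip_width: 0.451
```

```bash
python3 -c "
from h import *
where(.025,.148,.102); print(np.round(get_obs()['joint_pos'],2))
im=camera('side');cv2.imwrite('pics/s4.png',im[130:340,250:470,::-1].repeat(2,0).repeat(2,1))
"
```

```text
t 12.93 uv mm [ 24.1 147.9] z 151.9  tooly in ledge deg 0.3 tilt 0.03 F [-1.2 -0.4  0.3] g 0.45
units to go [0.   0.04 2.  ]
[-0.73  0.35  0.52  1.66 -0.19  1.18 -0.12]
```

View pics/s4.png

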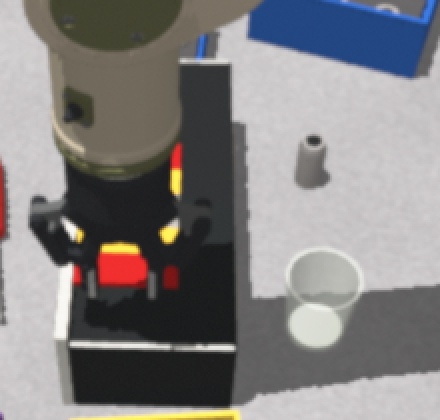

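The fingers now stand over the bare ledge past the plate's +y end (tips about crop (93,290) and (152,290)), with both tips in front of the plate's end. I'll lower and then push along the fence.

move_arm(
  moves=[
    [[0,0,0.8],[0,0,0],0.45],
    [[0,0,0.7],[0,0,0],0.45],
    [[0,0,0.4],[0,0,0],0.45],
    [[0,0,0.1],[0,0,0],0.45],
    [[0,0,0],[0,0,0],0.45],
  ],
)

```text
clock: 13.6
position: [0.5827, 0.1378, 0.1021]
ee_rot: [0.691, 0.722, 0.0, 0.0]
ft_force: [0.1, 0.1, 0.2]
grip_width: 0.447
```

move_arm(
  moves=[
    [[-0.3,0,0],[0,0,0],0.45],
    [[-0.25,0,0],[0,0,0],0.45],
    [[-0.25,0,0],[0,0,0],0.45],
    [[-0.25,0,0],[0,0,0],0.45],
  ],
)

```text
clock: 14.1
position: [0.5837, 0.111, 0.1019]
ee_rot: [0.692, 0.722, 0.0, -0.0]
ft_force: [-0.3, 4.2, 0.8]
grip_width: 0.453
```

```bash
python3 -c "
from h import *
where(.025,-.045,.102)"
```

```text
t 14.10 uv mm [ 23.5 119.6] z 101.9  tooly in ledge deg -0.0 tilt 0.02 F [-0.3  4.2  0.8] g 0.45
units to go [-6.59  0.06 -0.  ]
```

move_arm(
  moves=[
    [[-0.25,0,0],[0,0,0],0.45],
    [[-0.25,0,0],[0,0,0],0.45],
    [[-0.25,0,0],[0,0,0],0.45],
    [[-0.25,0,0],[0,0,0],0.45],
    [[-0.25,0,0],[0,0,0],0.45],
  ],
)

```text
clock: 14.72
position: [0.585, 0.082, 0.1019]
ee_rot: [0.691, 0.723, 0.001, -0.001]
ft_force: [0.2, 6.0, 0.5]
grip_width: 0.452
```

move_arm(
  moves=[
    [[-0.25,0,0],[0,0,0],0.45],
    [[-0.25,0,0],[0,0,0],0.45],
    [[-0.25,0,0],[0,0,0],0.45],
    [[-0.25,0,0],[0,0,0],0.45],
    [[-0.25,0,0],[0,0,0],0.45],
  ],
)

```text
clock: 15.35
position: [0.5864, 0.0507, 0.102]
ee_rot: [0.691, 0.723, 0.001, -0.001]
ft_force: [0.2, 5.9, 1.4]
grip_width: 0.447
```

```bash
python3 -c "
from h import *
where(.025,-.045,.102)
im=camera('scene');cv2.imwrite('pics/c1.png',cv2.resize(im[170:320,160:420,::-1],None,fx=3,fy=3))"
```

```text
t 15.35 uv mm [23.5 59.3] z 102.0  tooly in ledge deg 0.1 tilt 0.13 F [0.2 5.9 1.4] g 0.45
units to go [-4.17  0.05 -0.01]
```

View pics/c1.png

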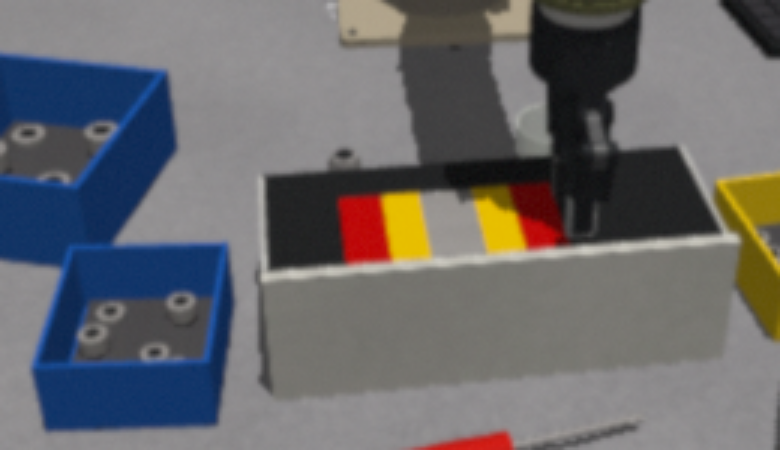

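The plate slides along the fence, straight and lying flat, with its leading red end at crop x≈340 and the ledge end at x≈262. I'll push on about 3.7 units and then measure.

move_arm(
  moves=[
    [[-0.25,0,0],[0,0,0],0.45],
    [[-0.25,0,0],[0,0,0],0.45],
    [[-0.25,0,0],[0,0,0],0.45],
    [[-0.25,0,0],[0,0,0],0.45],
    [[-0.25,0,0],[0,0,0],0.45],
  ],
)

```text
clock: 16.02
position: [0.5878, 0.0195, 0.102]
ee_rot: [0.691, 0.723, 0.001, -0.001]
ft_force: [0.5, 6.6, 0.7]
grip_width: 0.45
```

move_arm(
  moves=[
    [[-0.25,0,0],[0,0,0],0.45],
    [[-0.25,0,0],[0,0,0],0.45],
    [[-0.25,0,0],[0,0,0],0.45],
    [[-0.25,0,0],[0,0,0],0.45],
    [[-0.25,0,0],[0,0,0],0.45],
  ],
)

```text
clock: 16.65
position: [0.5892, -0.0117, 0.1019]
ee_rot: [0.691, 0.723, 0.001, -0.001]
ft_force: [-0.5, 7.0, 1.5]
grip_width: 0.451
```

move_arm(
  moves=[
    [[-0.25,0,0],[0,0,0],0.45],
    [[-0.25,0,0],[0,0,0],0.45],
    [[-0.25,0,0],[0,0,0],0.45],
    [[-0.25,0,0],[0,0,0],0.45],
    [[0,0,0],[0,0,0],0.45],
  ],
)

```text
clock: 17.27
position: [0.5903, -0.0377, 0.1019]
ee_rot: [0.691, 0.723, 0.0, -0.0]
ft_force: [0.1, 3.0, 2.2]
grip_width: 0.452
```

```bash
python3 -c "
from h import *
where(.025,-.045,.102)
im=camera('side');cv2.imwrite('pics/s5.png',im[:,:,::-1])
hs=cv2.cvtColor(im,cv2.COLOR_RGB2HSV)
q,p=plate('side',im,(280,372,125,300));print(q.tolist(),np.round(uv(p)*1e3,1).tolist())
im=camera('scene');cv2.imwrite('pics/c2.png',im[:,:,::-1])
q,p=plate('scene',im,(225,360,205,270));print(q.tolist(),np.round(uv(p)*1e3,1).tolist())"
```

```text
t 17.27 uv mm [ 23.6 -29.3] z 101.9  tooly in ledge deg 0.0 tilt 0.06 F [0.1 3.  2.2] g 0.45
units to go [-0.63  0.06 -0.  ]
[[326, 187], [326, 207], [307, 207], [303, 187]] [[6.7, -86.3], [5.2, -35.2], [40.6, -34.2], [50.9, -85.1]]
[[233, 266], [233, 237], [289, 235], [311, 254]] [[79.2, -197.0], [-25.8, -197.5], [-17.4, -73.3], [59.9, -33.8]]
```

move_arm(
  moves=[
    [[-0.25,0,0],[0,0,0],0.45],
    [[-0.25,0,0],[0,0,0],0.45],
    [[-0.15,0,0],[0,0,0],0.45],
    [[0,0,0],[0,0,0],0.45],
  ],
)

```text
clock: 17.88
position: [0.5911, -0.0539, 0.1019]
ee_rot: [0.691, 0.723, 0.0, -0.0]
ft_force: [0.4, 4.4, 2.9]
grip_width: 0.45
```

move_arm(
  moves=[
    [[0.4,0,0],[0,0,0],0.45],
    [[0.6,0,-0.8],[0,0,0],0.45],
    [[0.5,0,-1],[0,0,0],0.45],
    [[0.5,-1,0],[0,0,0],0.45],
    [[0.5,-1,0],[0,0,0],0.45],
  ],
)

```text
clock: 18.5
position: [0.5375, 0.0059, 0.1467]
ee_rot: [0.692, 0.722, -0.0, 0.0]
ft_force: [0.3, 0.8, -0.4]
grip_width: 0.449
```

move_arm(
  moves=[
    [[1,-1,0],[0,0,-10],0.45],
    [[1,-1,0],[0,0,-10],0.45],
    [[1,0,0],[0,0,-10],0.45],
    [[0,0,0],[0,0,-10],0.45],
    [[0,0,0],[0,0,-10],0.45],
  ],
)

```text
clock: 19.12
position: [0.4724, 0.0719, 0.1467]
ee_rot: [0.318, 0.948, -0.0, 0.0]
ft_force: [0.0, -0.3, -0.1]
grip_width: 0.448
```

```bash
python3 -c "
from h import *
where(-.06,-.136,.15)
im=camera('scene');cv2.imwrite('pics/c3.png',im[:,:,::-1])
q,p=plate('scene',im,(225,360,205,270));print(q.tolist(),np.round(uv(p)*1e3,1).tolist())
im2=camera('side')
q,p=plate('side',im2,(280,372,125,300));print(q.tolist(),np.round(uv(p)*1e3,1).tolist())
a=cv2.resize(im[190:310,160:340,::-1],None,fx=4,fy=4)[:,:400+320];b=im2[110:310,250:450,::-1].repeat(2,0).repeat(2,1)
cv2.imwrite('pics/c3v.png',np.hstack([cv2.resize(a,(400,267)),cv2.resize(b,(400,400))[:267]]))"
```

```text
t 19.12 uv mm [-89.4  85.4] z 146.7  tooly in ledge deg 50.3 tilt 0.03 F [ 0.  -0.3 -0.1] g 0.45
units to go [-6.56 -6.07 -0.13]
[[225, 267], [225, 239], [297, 233], [302, 255]] [[80.4, -213.0], [-20.2, -214.9], [-23.0, -54.6], [60.9, -53.2]]
[[340, 201], [292, 201], [296, 141], [340, 142]] [[-20.7, -50.9], [69.6, -48.5], [72.5, -214.6], [-18.3, -213.9]]
```

View pics/c3v.png

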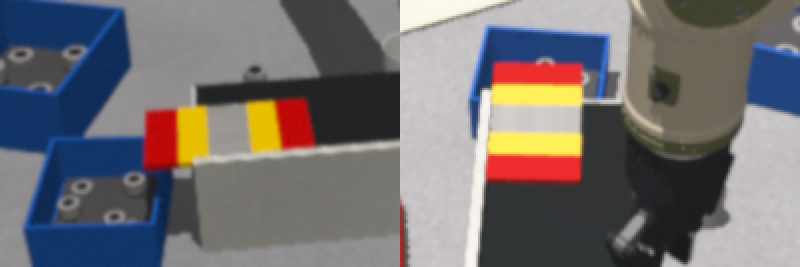

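The plate lies flat with the red end past the ledge, and the ledge end (left crop x≈193) lies under the yellow band (x 177–208). The leading end measures v≈-214.5, an overhang of about 45 mm. A final two-finger nudge against the fence will make sure it is flush.

move_arm(
  moves=[
    [[0,0,0],[0,0,-10],0.45],
    [[0,0,0],[0,0,-10],0.45],
    [[0,0,0],[0,0,-10],0.45],
    [[0,0,0],[0,0,-9.7],0.45],
    [[0,-1,0],[0,0,0],0.45],
  ],
)

```text
clock: 19.85
position: [0.4736, 0.0477, 0.1466]
ee_rot: [-0.019, 1.0, -0.0, -0.0]
ft_force: [1.1, -0.6, -0.4]
grip_width: 0.448
```

move_arm(
  moves=[
    [[0,-1,0],[0,0,0],0.45],
    [[0,-1,0],[0,0,0],0.45],
    [[0,-1,0],[0,0,0],0.45],
    [[0,-1,0],[0,0,0],0.45],
    [[0,-1,0],[0,0,0],0.45],
  ],
)

```text
clock: 20.48
position: [0.4784, -0.0792, 0.1467]
ee_rot: [-0.017, 1.0, -0.0, -0.0]
ft_force: [-0.2, -0.0, -0.0]
grip_width: 0.452
```

move_arm(
  moves=[
    [[-0.5,-1,0],[0,0,0],0.45],
    [[-0.5,-1,0],[0,0,0],0.45],
    [[-0.3,-0.5,0],[0,0,0],0.45],
    [[0,0,0],[0,0,0],0.45],
  ],
)

```text
clock: 20.98
position: [0.5134, -0.1399, 0.1465]
ee_rot: [-0.018, 1.0, -0.0, -0.0]
ft_force: [0.4, 0.4, 0.0]
grip_width: 0.45
```

```bash
python3 -c "
from h import *
where(-.055,-.13,.102)"
```

```text
t 20.98 uv mm [ -57.8 -127.9] z 146.5  tooly in ledge deg 89.5 tilt 0.05 F [0.4 0.4 0. ] g 0.45
units to go [-0.11 -0.08  1.78]
```

move_arm(
  moves=[
    [[0,0,0.8],[0,0,-0.5],0.45],
    [[0,-0.1,0.7],[0,0,0],0.45],
    [[0,0,0.28],[0,0,0],0.45],
    [[-0.35,0,0],[0,0,0],0.45],
    [[-0.35,0,0],[0,0,0],0.45],
  ],
)

```text
clock: 21.6
position: [0.5322, -0.1409, 0.1029]
ee_rot: [-0.024, 1.0, 0.0, 0.001]
ft_force: [-0.4, 0.4, 0.3]
grip_width: 0.451
```

move_arm(
  moves=[
    [[-0.15,0,0],[0,0,0],0.45],
    [[-0.08,0,0],[0,0,0],0.45],
    [[-0.06,0,0],[0,0,0],0.45],
    [[0,0,0],[0,0,0],0.45],
  ],
)

```text
clock: 22.1
position: [0.5382, -0.1407, 0.1023]
ee_rot: [-0.024, 1.0, 0.0, 0.0]
ft_force: [1.3, -0.5, 0.1]
grip_width: 0.45
```

```bash
python3 -c "
from h import *
where(-.030,-.13,.102)"
```

```text
t 22.10 uv mm [ -33.  -129.9] z 102.3  tooly in ledge deg 90.2 tilt 0.01 F [ 1.3 -0.5  0.1] g 0.45
units to go [-0.12 -0.    0.01]
```

move_arm(
  moves=[
    [[-0.06,0,0],[0,0,0],0.45],
    [[-0.06,0,0],[0,0,0],0.45],
    [[0,0,0],[0,0,0],0.45],
  ],
)

```text
clock: 22.48
position: [0.5413, -0.1406, 0.1023]
ee_rot: [-0.024, 1.0, 0.0, -0.0]
ft_force: [-0.5, 0.1, -0.3]
grip_width: 0.447
```

move_arm(
  moves=[
    [[-0.04,0,0],[0,0,0],0.45],
    [[-0.04,0,0],[0,0,0],0.45],
    [[0,0,0],[0,0,0],0.45],
  ],
)

```text
clock: 22.85
position: [0.5419, -0.1406, 0.102]
ee_rot: [-0.023, 1.0, 0.0, -0.002]
ft_force: [-7.5, 0.2, 4.8]
grip_width: 0.445
```

move_arm(
  moves=[
    [[-0.05,0,0],[0,0,0],0.45],
    [[-0.03,0,0],[0,0,0],0.45],
    [[0,0,0],[0,0,0],0.45],
  ],
)

```text
clock: 23.22
position: [0.5422, -0.1406, 0.1018]
ee_rot: [-0.023, 1.0, 0.001, -0.003]
ft_force: [-16.3, 1.6, 10.8]
grip_width: 0.448
```

```bash
python3 -c "
from h import *
where(-.030,-.13,.102)"
```

```text
t 23.23 uv mm [ -29. -130.] z 101.8  tooly in ledge deg 90.1 tilt 0.38 F [-16.3   1.6  10.8] g 0.45
units to go [ 0.04 -0.   -0.01]
```

Firm contact, no further travel (16 N), so the plate is seated. Back off, lift, and check.

move_arm(
  moves=[
    [[0.4,0,0],[0,0,0],0.45],
    [[0.6,0,-0.8],[0,0,0],0.45],
    [[0.5,0.5,-1],[0,0,0],0.45],
    [[0,1,-1],[0,0,0],0.45],
    [[0,1,-1],[0,0,0],0.45],
  ],
)

```text
clock: 23.85
position: [0.5047, -0.0791, 0.1983]
ee_rot: [-0.023, 1.0, 0.0, 0.001]
ft_force: [1.3, -0.2, 0.9]
grip_width: 0.45
```

move_arm(
  moves=[
    [[0.3,1,0],[0,0,0],0.45],
    [[0.3,1,0],[0,0,0],0.45],
    [[0,1,0],[0,0,0],0.45],
    [[0,1,0],[0,0,0],0.45],
    [[0,1,0],[0,0,0],0.45],
  ],
)

```text
clock: 24.48
position: [0.484, 0.0453, 0.1975]
ee_rot: [-0.024, 1.0, 0.0, 0.001]
ft_force: [0.6, -0.7, 0.2]
grip_width: 0.45
```

move_arm(
  moves=[
    [[0,1,0],[0,0,0],0.45],
    [[0,1,0],[0,0,0],0.45],
    [[0,1,0],[0,0,0],0.45],
    [[0,0,0],[0,0,0],0.45],
    [[0,0,0],[0,0,0],0.45],
  ],
)

```text
clock: 25.1
position: [0.4805, 0.1185, 0.1973]
ee_rot: [-0.023, 1.0, -0.0, 0.0]
ft_force: [1.1, 0.7, 0.3]
grip_width: 0.447
```

```bash
python3 -c "
from h import *
where()
im2=camera('side');im=camera('scene')
q,p=plate('side',im2,(280,372,120,300));print(q.tolist(),np.round(uv(p)*1e3,1).tolist())
q,p=plate('scene',im,(190,360,205,275));print(q.tolist(),np.round(uv(p)*1e3,1).tolist())
# band boundaries along the robot-side part in side view, column ~330
hs=cv2.cvtColor(im2,cv2.COLOR_RGB2HSV)[130:215,330]
for k in range(1,85):
    if abs(int(hs[k,0])-int(hs[k-1,0]))>8 or abs(int(hs[k,1])-int(hs[k-1,1]))>80: print(130+k,hs[k].tolist(),np.round(uv(ray('side',[(330,130+k-.5)],.106))*1e3,1).tolist())
a=cv2.resize(im[200:320,160:400,::-1],(400,200));b=cv2.resize(im2[110:310,210:450,::-1],(400,333))
cv2.imwrite('pics/f.png',np.vstack([cv2.resize(a,(560,280)),cv2.resize(b[:220],(560,308))]))"
```

```text
t 25.10 uv mm [-79.3 131.6] z 197.3  tooly in ledge deg 90.1 tilt 0.02 F [1.1 0.7 0.3] g 0.45
[[340, 201], [292, 201], [296, 141], [340, 142]] [[-20.7, -50.9], [69.6, -48.5], [72.5, -214.6], [-18.3, -213.9]]
[[225, 267], [225, 239], [297, 233], [302, 255]] [[80.4, -213.0], [-20.2, -214.9], [-23.0, -54.6], [60.9, -53.2]]
141 [157, 125, 118] [[2.4, -217.9]]
142 [175, 189, 192] [[2.3, -214.9]]
144 [0, 207, 237] [[2.2, -208.8]]
152 [14, 192, 247] [[1.6, -185.1]]
153 [24, 176, 253] [[1.5, -182.2]]
188 [7, 201, 242] [[-1.0, -85.2]]
202 [179, 111, 78] [[-1.9, -49.2]]
203 [173, 19, 55] [[-2.0, -46.7]]
204 [90, 10, 52] [[-2.0, -44.1]]
205 [100, 15, 52] [[-2.1, -41.6]]
211 [90, 15, 52] [[-2.5, -26.8]]
213 [105, 19, 54] [[-2.6, -21.9]]
```

View pics/f.png

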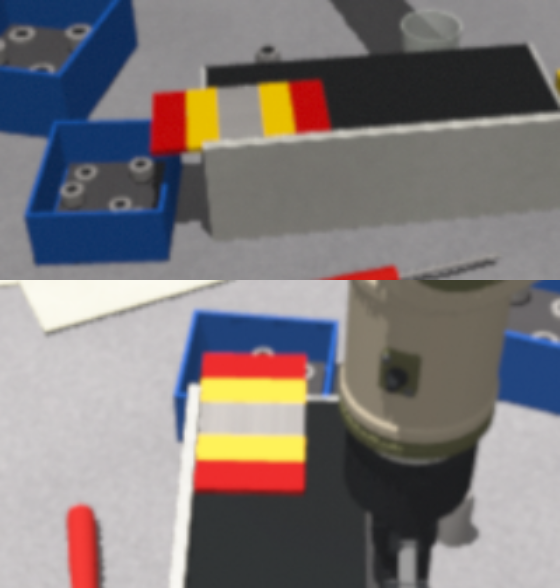

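```bash
python3 -c "
from h import *
print(hand_in()); print(get_obs()['clock'])"
```

```text
the job is handed in; nothing more can be done
None
the job is handed in; nothing more can be done
```

The plate is pushed flat against the white fence and along it towards the small blue bin. The job was handed in at about 25 s on the robot's clock, with the gripper lifted clear.

I pushed with two half-open fingertips: first back to the fence, then 0.165 m along it. I finished with a nudge against the fence, which met firm resistance at 16 N.

**Last checks:**
- **Overhang:** the red end sticks out about 45 mm past the ledge. The red/yellow boundary measured 12–15 mm beyond the ledge end, so that end lies about mid-band under the yellow.
- **Against the fence:** the plate's corners measured the same before and after the final nudge. Along its length the side view showed up to about 3 mm of slant, which is about the one-pixel resolution (1 px ≈ 2 mm). I relied on the firm contact to call it flush.
- **Between cameras:** the side and scene views agreed on the two ends to within a few mm. The scene view's corners on the fence side were off by about 10 mm, because the fence hides that edge there.
- **Other things:** the plate stayed lying on the ledge in every picture. No fingers or gripper came near the cup, socket or screwdriver. They looked unmoved in the pictures, but I did not measure them.

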